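# Seat the coin chuck in the display spindle

## Task

Lift the blue coin chuck out of its dark wooden rest and seat its tapered shank in the steel spindle of the ivory coin stand, turning it lightly in contact until its flange slots drop over the spindle's two brass dogs. Then press it fully home with about 12 N and hold that for about half a second, never forcing it with more than 35 N, and let go, leaving it upright and the other things on the shelf where they are.

Things in the scene. Friction and masses are not known exactly. Their poses are not given: they have to be found in the camera images.
- chuck_grip (a point): Centre of the coin chuck's blue grip block: 34 mm along x, 28 mm along y (take it across these two flats), 46 mm tall; coin and jaws stand 5 mm above it. z up along the shank. The chuck (loose, 0.2 to 0.4 kg) stands shank down in a hole in a dark wooden rest, 85 x 75 x 60 mm. The steel flange's underside is 31 mm below this point, its top 23 mm below.
- chuck: The same chuck; origin at the shank's tip, 73 mm below chuck_grip, same axes. Flange 56 mm across, 8 mm thick; under it the tapered shank, 42 mm long, 27.6 mm across at the flange, 14 mm at the tip. The flange has two drive slots 11 mm wide, open at the rim, from 17 to 28 mm off the axis, at the chuck's +x and -x (a half turn gives the same fit).
- seat (a point): Centre of the steel spindle's face on the ivory stand, 86 mm above the shelf, at the mouth of the upright taper bore (28.4 mm wide at the face, narrowing to 13 mm, 46 mm deep); z up, x and y are the stand's. Home: the flange's underside on this face, chuck_grip 31 mm above this point. With the slots not over the dogs the flange rides on them, 5.5 mm higher.
- stand: Ivory stand, fixed, base 130 x 120 x 26 mm, origin under its centre; spindle 60 mm across. On the spindle's face two opposite brass dogs, 20 to 28 mm off the axis, 8 mm wide, 5.5 mm tall, top edges rounded. Their line lies 8 to 78 degrees anticlockwise (seen from above) from the stand's x axis, not measured. A brake holds the spindle (slips above about 0.5 N m).
- jar: Green glass jar with cork stopper, 68 mm across, 120 mm tall, loose; origin at the centre of its underside. Leave it alone.
- pencil_box: Red lacquer pencil box, 60 x 190 x 26 mm, loose; origin at the centre of its underside. Leave it alone.
- ruler: Steel ruler, 200 x 25 x 4 mm, lying flat, loose; origin at the centre of its underside. Leave it alone.
- loupe: Black eye loupe, 44 mm across, 30 mm tall, loose; origin at the centre of its underside. Leave it alone.
Things that resemble listed ones, but are neither listed nor needed, are in the scene too. Several things have the shape of the stand; the one meant has the colours described above.

How it is judged:
By the outcome, as a careful person would: the job done as asked, in the order asked, and still so for the second after the job is handed in, with the robot touching nothing.
It also fails if it takes over 72 s, if anything falls off the work surface, if the arm or the gripper's body presses on something with over 40 N, if the wrist force passes 120 N, or if a joint passes its speed limit or range.

## Robot

A 6-joint arm with a two-finger parallel gripper is mounted at the origin on the work surface. World frame = base frame: x ahead of the robot, y to its left, z up, the work surface at z = 0. Lengths are in mm, angles in rad, forces in N, time in s.
With the tool pointing down it reaches from about 400 to 925 mm from the base axis. Payload 12.5 kg.
Tool frame: the origin (TCP) lies on the mounting face of the last link; the fingertips stand 190 mm ahead of it and the grasp point (between the pads) lies 171 mm ahead of it; x points along the fingers, y is the direction in which the jaws open and shut, and the axes are right-handed (so a half turn about x gives the same grasp; the last joint's range is limited). The gripper opens to 95 mm and grips with 3 to 60 N. Pads are 20 mm wide; open, the fingers measure 119 mm over their backs; the gripper's body (75 mm by 180 mm) begins 59 mm behind the grasp point.
Start: joints at [-1.261, 0.491, 1.559, -0, 1.092, -0.106], TCP at [252.47, -571.738, 404.761] pointing down, gripper open.
Joint ranges: [-3.1, 3.1], [-0.84, 2.19], [0.05, 2.79], [-1.13, 4.28], [0.06, 2.93], [-2.69, 2.69]. Speed limits (rad/s): [2.22, 2.22, 2.79, 3.14, 3.14, 3.14].

## Interface

Orientations are given as [roll, pitch, yaw] about the fixed x, y, z axes, in that order (R = Rz(yaw) Ry(pitch) Rx(roll)).
In Python, from cell import env, eyes gives the robot as it stands. The module is installed in compiled form; this text tells all that it offers.
- The arm moves only by the tool jog_arm, never from a script. Its argument "deltas" is one flat list of numbers, 7 for each row, row after row: the shift along the tool's x, y, z in mm, then the turn, a rotation vector about the tool's x, y, z in rad, then the opening, from 0 (shut) to 1 (fully open). A call has 1 to 10 rows; each row shifts and turns the pose as measured when the row begins, along the tool's axes as they then stand; what a row does not reach is not made up. A row lasts 1/8 s, in which the tool goes at most 62.5 mm and 10.7 degrees, less where a joint would pass 70% of its speed; a pose out of reach is approached as far as the arm can. A call is refused whole if a number of a shift passes 62.5 or a number of a turn 0.188, either way. A call with a gripper value outside its range is refused whole. The fingers move at their own pace and stop on an object; the grip force is fixed at half the most. Time passes only in rows, so rows that do not move let the fingers close. It gives the time, the measured TCP pose, the force and the opening at its end, in the units of the state.
- env.state(): the state, without advancing time (a new reading comes with each control period).
- eyes.read_camera(name): name is "side" or "top" or "wrist"; returns a dict with "image" (420x560x3 uint8, red, green, blue), "fovy" (degrees; the focal length in pixels is half the picture's height over the tangent of half this angle, whatever the lens; pixels are square), "cx", "cy" (the principal point, pixels), "world_from_camera" (4x4, takes a point from camera to world coordinates). Camera axes: x right, y up, looking along -z (the intrinsics and any distortion apply to the point x, -y, -z); pixel columns grow to the right and rows downward; lengths in mm; the calibration is good to about 2 mm. A picture is of the moment at which its call begins. There is no depth.
- env.job_done(): hands the job in, once; it reports no verdict.
The state is a dict: "t": time; "joints": joint angles; "qvel": joint speeds; "tau": joint torques, N m; "eef_pos": TCP position; "tcp_rot": TCP orientation; "ft_force": force on the tool from outside, world axes, zero at the start; "moment": the same for the moment, N m; "opening": opening from 0.0 (shut) to 1.0 (fully open).
Only numpy, scipy, OpenCV 4.12 (cv2) and the standard library are available. Lean on these libraries where they do the work, as an engineer would, in place of code of your own. Each camera call takes 0.05 s, during which the arm holds its last target.

## Working session

There is one attempt and no reset: what is moved stays moved. The work goes in short steps, Python scripts to look and compute and a tool call to move; the robot and the scene stay as the last step left them, time stands still between calls to the robot, and variables do not carry over. Pictures are saved under pics/ and viewed, and the job is handed in when it is done.

Besides the shell and the picture viewer there is one more tool, called after ">>>" by a JSON object that holds its "fn" and its "kwargs", one argument or row to a line. jog_arm: Moves the arm, as the interface text tells. Its arguments: {"type":"object","properties":{"deltas":{"type":"array","items":{"type":"number"}}},"required":["deltas"]}

```bash
mkdir -p pics
cat > h.py <<'E'
import numpy as np, cv2, json
from cell import env, eyes
def shot(n,f):
    r=eyes.read_camera(n); cv2.imwrite(f'pics/{f}.png',r['image'][:,:,::-1]); np.save(f'pics/{f}.npy',r,allow_pickle=True); return r
def load(f): return np.load(f'pics/{f}.npy',allow_pickle=True).item()
E
python3 - <<'E'
from h import *
print(env.state())
for n in ['side','top','wrist']:
    r=shot(n,n+'0'); print(n,{k:v for k,v in r.items() if k!='image'})
E
```

```text
{'t': 0.0, 'joints': array([-1.26062217e+00,  4.91571397e-01,  1.55951435e+00, -1.97805379e-05,
        1.09168735e+00, -1.05588745e-01]), 'qvel': array([-0.00036372,  0.00025182,  0.0011123 , -0.00021557, -0.00094463,
       -0.00067541]), 'tau': array([ 2.19441237e-03, -6.12629628e+01, -2.58182073e+01,  6.94095762e-02,
        4.81126865e-02, -9.32708622e-05]), 'eef_pos': array([ 252.44062169, -571.69627166,  404.13191646]), 'tcp_rot': array([-1.66152515,  1.56961575,  1.89583953]), 'ft_force': array([0.19907113, 0.81908045, 0.41794562]), 'moment': array([-0.00377937,  0.05119819,  0.03485212]), 'opening': 1.0031090794430753}
side {'fovy': 51.45577613446115, 'cx': 275.1549644059654, 'cy': 207.86182407729677, 'world_from_camera': array([[-9.82424567e-01,  1.15284180e-01, -1.46804384e-01,
         3.81906357e+02],
       [-1.85231069e-01, -5.04985406e-01,  8.43017906e-01,
         7.64968011e+02],
       [ 2.30525567e-02,  8.55394235e-01,  5.17464281e-01,
         5.41598873e+02],
       [ 0.00000000e+00,  0.00000000e+00,  0.00000000e+00,
         1.00000000e+00]])}
top {'fovy': 43.2
[... 176 characters left out ...]
   [-9.99654726e-01, -2.07462094e-02, -1.61252635e-02,
        -1.40906868e+01],
       [-1.75090637e-02,  6.83469218e-02,  9.97507960e-01,
         1.28248745e+03],
       [ 0.00000000e+00,  0.00000000e+00,  0.00000000e+00,
         1.00000000e+00]])}
wrist {'fovy': 64.29658609332456, 'cx': 285.04730698524446, 'cy': 208.4723997476422, 'world_from_camera': array([[ 4.02995864e-01,  8.86590062e-01,  2.27051528e-01,
         3.15198866e+02],
       [-9.15201598e-01,  3.90561762e-01,  9.93355223e-02,
        -5.44408109e+02],
       [-6.07757927e-04, -2.47829726e-01,  9.68803415e-01,
         3.83427182e+02],
       [ 0.00000000e+00,  0.00000000e+00,  0.00000000e+00,
         1.00000000e+00]])}
```

View pics/top0.png

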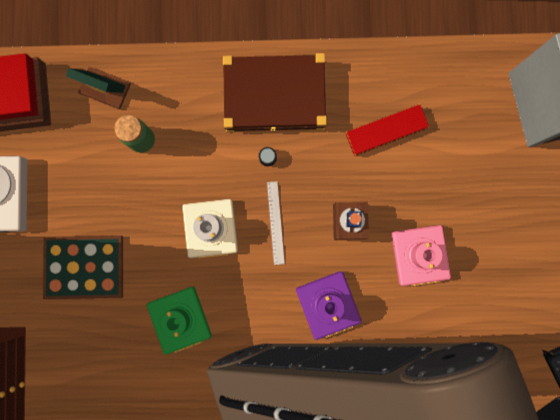

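View pics/side0.png

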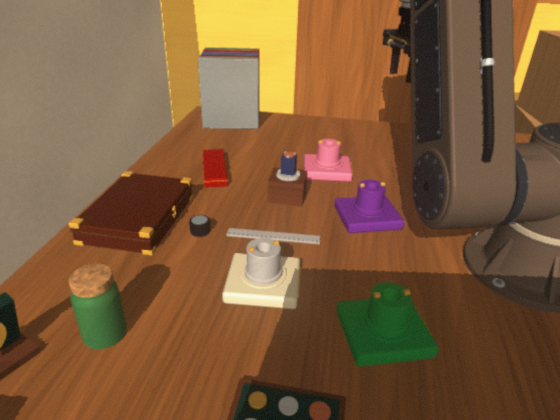

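View pics/wrist0.png

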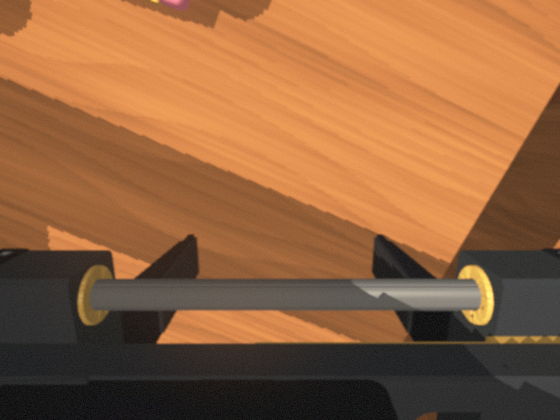

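The top view shows the chuck in its rest at about (350,220) and the ivory stand at about (210,228). The side view shows the chuck at (289,165) and the spindle at (263,258). I'll zoom in on these.

```bash
cat >> h.py <<'E'
def ray(r,u,v):
    f=210/np.tan(np.radians(r['fovy'])/2); T=r['world_from_camera']
    d=np.array([(u-r['cx'])/f,-(v-r['cy'])/f,-1.]); return T[:3,3],T[:3,:3]@d
def onz(r,u,v,z):
    o,d=ray(r,u,v); return o+d*(z-o[2])/d[2]
def proj(r,p):
    f=210/np.tan(np.radians(r['fovy'])/2); T=r['world_from_camera']
    c=T[:3,:3].T@(np.asarray(p,float)-T[:3,3]); return r['cx']+f*c[0]/-c[2], r['cy']+f*c[1]/c[2]
def crop(f,u0,u1,v0,v1,k,out):
    im=load(f)['image'][v0:v1,u0:u1,::-1]; cv2.imwrite(f'pics/{out}.png',cv2.resize(im,None,fx=k,fy=k,interpolation=cv2.INTER_CUBIC))
E
python3 - <<'E'
from h import *
a=load('top0')['image'];b=load('side0')['image']
f=lambda im,u,v,k:cv2.resize(im[v:v+80,u:u+80,::-1],(390,390),interpolation=cv2.INTER_CUBIC)
cv2.imwrite('pics/z0.png',np.hstack([f(a,310,180,5),f(a,170,188,5)]))
cv2.imwrite('pics/z1.png',np.hstack([f(b,250,135,5),f(b,225,225,5)]))
E
```

```text
(no output)
```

View pics/z0.png

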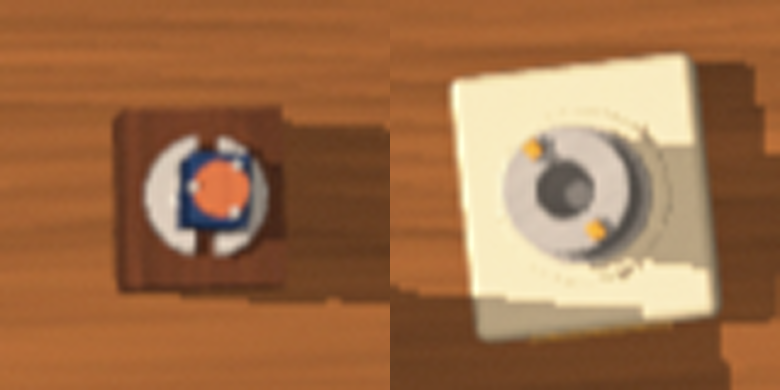

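View pics/z1.png

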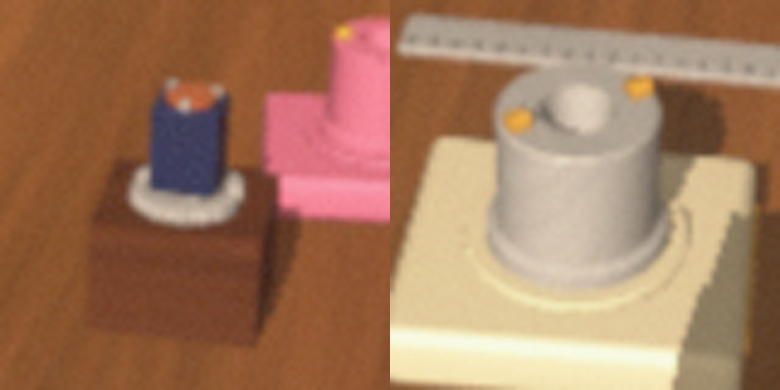

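Run:
```python
from h import *
t=load('top0');s=load('side0')
def blobs(r,lo,hi,box,mn=3):
    u0,u1,v0,v1=box; hsv=cv2.cvtColor(r['image'],cv2.COLOR_RGB2HSV)[v0:v1,u0:u1]
    m=cv2.inRange(hsv,np.array(lo),np.array(hi)); n,l,st,c=cv2.connectedComponentsWithStats(m)
    return [(c[i]+[u0,v0],st[i][4],st[i][:4]+[u0,v0,0,0]) for i in range(1,n) if st[i][4]>=mn]
G=([12,110,120],[28,255,255])
for nm,r,box in [('top',t,(185,230,205,250)),('side',s,(240,290,235,260))]:
    P=[]
    for c,a,b in blobs(r,*G,box): p=onz(r,*c,91.0); P.append(p); print(nm,c,a,p.round(1))
    if len(P)==2: d=P[0]-P[1]; print('mid',(P[0]+P[1])/2,np.hypot(*d[:2]),np.degrees(np.arctan2(d[1],d[0])))
B=([100,90,20],[130,255,140])
for nm,r,box in [('top',t,(335,370,200,240)),('side',s,(275,305,145,180))]:
    print(nm,blobs(r,*B,box,8))
O=([0,120,150],[12,255,255])
for nm,r,box in [('top',t,(335,370,200,240)),('side',s,(275,305,145,165))]:
    for c,a,b in blobs(r,*O,box,6): print(nm,'coin',c,a,onz(r,*c,118).round(1))
# flange by whiteness
for nm,r,box in [('top',t,(335,370,200,240)),('side',s,(270,305,160,185))]:
    for c,a,b in blobs(r,[0,0,110],[179,70,255],box,20): print(nm,'fl',c,a,b,onz(r,b[0]+b[2]/2-.5,b[1]+b[3]/2-.5,68).round(1))
```

```text
top [198.81818182 218.18181818] 11 [525.9 175.8  91. ]
top [211.66666667 234.75      ] 12 [487.8 147.1  91. ]
top [185.15384615 243.69230769] 13 [468.9 207.2  91. ]
side [243.5826087  244.22608696] 115 [540.9 164.1  91. ]
side [276.67741935 242.32258065] 31 [485.3 145.9  91. ]
side [287.33333333 242.16666667] 6 [467.  141.4  91. ]
side [250.65384615 249.15384615] 26 [525.5 175.4  91. ]
top [(array([349.57142857, 213.07142857]), np.int32(14), array([348, 211,   5,   6])), (array([351.        , 224.02631579]), np.int32(38), array([347, 219,  13,   8]))]
side []
top coin [341.43478261 200.69565217] 23 [ 556.  -143.9  118. ]
top coin [368.33333333 201.33333333] 9 [ 553.3 -202.9  118. ]
top coin [354.91578947 218.17894737] 95 [ 516.8 -172.3  118. ]
side coin [300.27848101 152.69620253] 79 [ 490.7 -188.1  118. ]
side coin [289.10810811 153.75675676] 37 [ 515.7 -175.7  118. ]
top fl [344.44137931 219.8       ] 145 [340 208  11  24] [ 517.6 -156.4   68. ]
top fl [357.2  210.65] 20 [355 208   5   7] [ 536.5 -184.4   68. ]
top fl [360.04761905 224.11111111] 63 [354 213  11  19] [ 511.1 -188.2   68. ]
side fl [287.77707006 175.74522293] 157 [277 168  23  13] [ 515.3 -168.6   68. ]
```

```bash
cat >> h.py <<'E'
from scipy.spatial.transform import Rotation as Ro
def R_of(s): return Ro.from_euler('xyz',s['tcp_rot'])
def plan(p,yaw,tilt0=True):
    """target TCP pos, tool pointing down, tool-y at world angle yaw(deg, mod 180). print total delta in tool frame"""
    s=env.state(); R=R_of(s).as_matrix()
    cy=np.degrees(np.arctan2(R[1,1],R[0,1])); y=yaw+180*round((cy-yaw)/180)
    Y=np.array([np.cos(np.radians(y)),np.sin(np.radians(y)),0]);X=np.array([0,0,-1.]);Rt=np.c_[X,Y,np.cross(X,Y)]
    rv=Ro.from_matrix(R.T@Rt).as_rotvec(); d=np.asarray(p)-s['eef_pos']
    print('t',round(s['t'],2),'pos',s['eef_pos'].round(1),'yaw',round(cy,2),'op',round(s['opening'],3),'F',s['ft_force'].round(2),'M',s['moment'].round(3),'j',s['joints'].round(2))
    print('tool shift now',(R.T@d).round(1),'after turn',(Rt.T@d).round(1),'rotvec',rv.round(4))
E
python3 -c "
from h import *
plan([516.5,-173,404],90)"
```

```text
t 0.15 pos [ 252.5 -571.7  404.3] yaw -66.18 op 1.0 F [-1.2  -0.15  0.52] M [-0.027 -0.071  0.032] j [-1.26  0.49  1.56 -0.    1.09 -0.11]
tool shift now [   0.5 -258.1 -402.6] after turn [ 3.000e-01 -3.987e+02 -2.640e+02] rotvec [4.158e-01 1.000e-04 8.000e-04]
```

>>> {"fn": "jog_arm", "kwargs": {
  "deltas": [0,0,0,0.139,0,0,1,0,0,0,0.139,0,0,1,0,0,0,0.138,0,0,1,0,-50,-33,0,0,0,1,0,-50,-33,0,0,0,1,0,-50,-33,0,0,0,1,0,-50,-33,0,0,0,1,0,-50,-33,0,0,0,1,0,-50,-33,0,0,0,1,0,-50,-33,0,0,0,1]
}}

```text
t: 1.4
eef_pos: [493.3, -218.1, 402.6]
tcp_rot: [-1.184, 1.567, 1.936]
ft_force: [0.8, -0.5, -0.0]
opening: 0.999
```

```bash
python3 -c "
from h import *
plan([516.5,-173,404],90)"
```

```text
t 1.4 pos [ 493.3 -218.1  402.6] yaw -91.24 op 0.999 F [ 0.85 -0.49 -0.04] M [-0.003 -0.064 -0.023] j [-0.54  0.37  1.77  0.    1.    1.05]
tool shift now [ -1.3 -45.6 -22.2] after turn [ -1.4 -45.1 -23.2] rotvec [-0.0217  0.0014  0.0034]
```

>>> {"fn": "jog_arm", "kwargs": {
  "deltas": [-1,-45,-22,-0.02,0,0.003,1,0,0,0,0,0,0,1,0,0,0,0,0,0,1]
}}

```text
t: 1.78
eef_pos: [518.2, -169.0, 403.3]
tcp_rot: [-0.365, 1.569, 2.781]
ft_force: [0.4, -1.2, 0.3]
opening: 0.999
```

Run:
```python
from h import *
plan([516.5,-173,404],90)
shot('wrist','w1'); shot('top','t1');shot('side','s1')
```

```text
t 1.77 pos [ 518.2 -169.   403.3] yaw -89.76 op 0.999 F [ 0.4  -1.23  0.35] M [ 0.017 -0.052 -0.014] j [-0.44  0.38  1.76 -0.    1.01  1.13]
tool shift now [-0.7  4.   1.7] after turn [-0.7  4.   1.7] rotvec [0.0042 0.0019 0.0007]
```

View pics/w1.png

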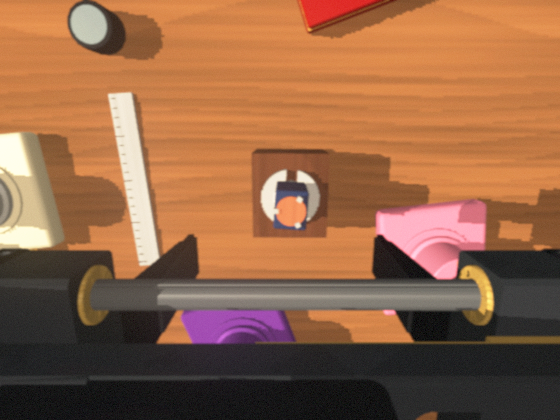

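The chuck sits near (290,205), with its slots running almost vertically in the image. I'll zoom in for its position and angle.

Run:
```python
from h import *
r=load('w1'); crop('w1',245,335,145,240,6,'z2')
hsv=cv2.cvtColor(r['image'],cv2.COLOR_RGB2HSV)
sub=hsv[165:235,255:330]
m=cv2.inRange(sub,np.array([0,150,190]),np.array([12,255,255]));n,l,st,c=cv2.connectedComponentsWithStats(m);i=1+np.argmax(st[1:,4])
print('coin',c[i]+[255,165],st[i],onz(r,*(c[i]+[255,165]),118).round(1))
m=cv2.inRange(sub,np.array([100,100,10]),np.array([130,255,150]));ys,xs=np.nonzero(m)
print('blue rect',cv2.minAreaRect(np.c_[xs+255,ys+165].astype(np.float32)))
print([int(x) for x in (xs.min()+255,xs.max()+255,ys.min()+165,ys.max()+165)])
```

```text
coin [290.81533101 210.8466899 ] [ 23  32  28  28 574] [ 516.7 -174.2  118. ]
blue rect ((0.0, 0.0), (0.0, 0.0), 0.0)Traceback (most recent call last):
  File "<stdin>", line 9, in <module>
    return umr_minimum(a, axis, None, out, keepdims, initial, where)
ValueError: zero-size array to reduction operation minimum which has no identity
```

View pics/z2.png

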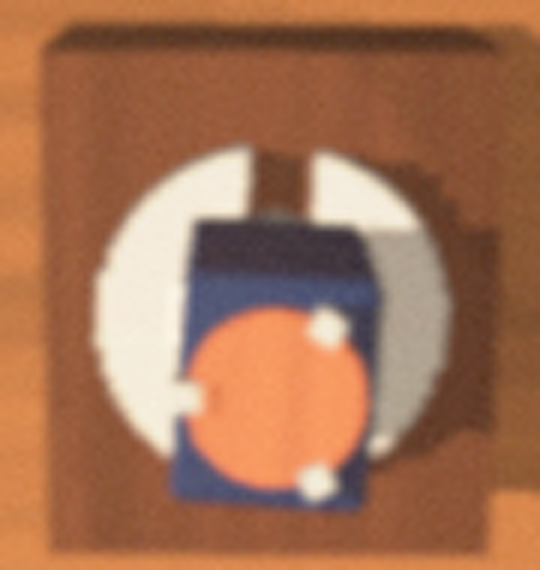

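Run:
```python
from h import *
r=load('w1')
g=lambda x,y,z: onz(r,245+x/6-.5+.08,145+y/6-.5+.08,z)
C=[g(188,270,114),g(380,290,114),g(360,508,114),g(172,497,114)]
for a in C: print(a.round(1))
print('c',np.mean(C,0).round(1))
for i,j in((3,0),(2,1),(1,0),(2,3)):
    d=C[j]-C[i];print(np.hypot(*d[:2]).round(1),np.degrees(np.arctan2(d[1],d[0])).round(1))
for a,b in(((247,215),(250,148)),((312,215),(316,152))):
    A,B=g(*a,68),g(*b,68);d=B-A;print('slot',A.round(1),B.round(1),np.degrees(np.arctan2(d[1],d[0])).round(1))
# flange circle: left (97,325), right(450,310)
print(g(97,320,68).round(1),g(450,300,68).round(1))
print('rest',g(45,50,60).round(1),g(52,550,60).round(1),g(500,50,60).round(1), g(487,550,60).round(1))
```

```text
[ 533.6 -162.   114. ]
[ 530.9 -188.2  114. ]
[ 499.6 -186.   114. ]
[ 501.2 -159.6  114. ]
c [ 516.3 -174.   114. ]
32.5 -4.2
31.3 -4.0
26.4 84.1
26.4 86.7
slot [ 533.3 -170.1   68. ] [ 544.  -170.6   68. ] -2.3
slot [ 533.4 -180.4   68. ] [ 543.4 -180.9   68. ] -2.9
[ 516.2 -146.1   68. ] [ 519.7 -202.7   68. ]
rest [ 558.4 -137.9   60. ] [ 474.4 -137.3   60. ] [ 558.7 -210.3   60. ] [ 474.7 -211.1   60. ]
```

```bash
python3 -c "
from h import *
plan([516.5,-174.2,263],-93.5)"
```

```text
t 1.93 pos [ 517.9 -169.8  403.4] yaw -89.87 op 1.001 F [0.69 0.14 0.53] M [ 0.014  0.05  -0.051] j [-0.44  0.38  1.76 -0.    1.01  1.13]
tool shift now [140.4   4.5   1.2] after turn [140.4   4.4   1.1] rotvec [0.0634 0.0018 0.0007]
```

>>> {"fn": "jog_arm", "kwargs": {
  "deltas": [0,4.5,1.2,0.063,0.002,0,1,50,0,0,0,0,0,1,50,0,0,0,0,0,1,30,0,0,0,0,0,1,0,0,0,0,0,0,1]
}}

```text
t: 2.55
eef_pos: [515.0, -180.1, 271.1]
tcp_rot: [2.915, 1.568, -0.298]
ft_force: [0.4, -0.8, 0.4]
opening: 1.002
```

```bash
python3 -c "
from h import *
plan([516.5,-174.2,263],-93.5)
shot('wrist','w2')"
```

```text
t 2.55 pos [ 515.  -180.1  271.1] yaw -94.12 op 1.002 F [ 0.36 -0.83  0.38] M [0.079 0.062 0.021] j [-0.46  0.56  1.89  0.    0.7   1.18]
tool shift now [ 8.1 -6.  -1.1] after turn [ 8.1 -6.  -1.2] rotvec [-0.0109 -0.0032 -0.0007]
```

View pics/w2.png

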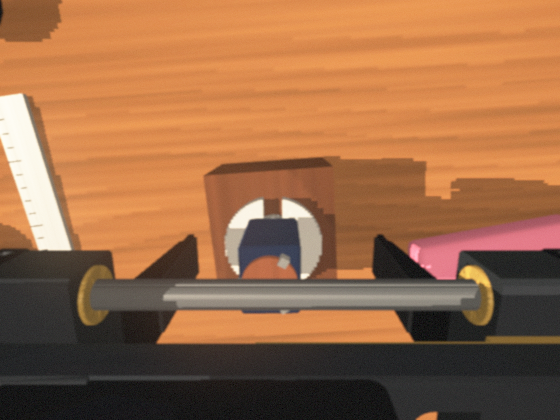

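>>> {"fn": "jog_arm", "kwargs": {
  "deltas": [0,-6,-1.2,-0.01,-0.003,0,1,0,0,0,0,0,0,1]
}}

```text
t: 2.85
eef_pos: [517.2, -174.6, 274.9]
tcp_rot: [2.637, 1.565, -0.567]
ft_force: [-0.2, -0.4, 1.0]
opening: 0.997
```

```bash
python3 -c "
from h import *
plan([516.5,-174.2,263],-93.5)"
```

```text
t 2.85 pos [ 517.2 -174.6  274.9] yaw -93.56 op 0.997 F [-0.18 -0.39  0.96] M [0.023 0.038 0.005] j [-0.45  0.55  1.88 -0.    0.7   1.19]
tool shift now [11.9 -0.4  0.8] after turn [11.9 -0.4  0.8] rotvec [-0.001  -0.0054 -0.003 ]
```

>>> {"fn": "jog_arm", "kwargs": {
  "deltas": [8,-0.4,0.8,0,-0.005,-0.003,1,3,0,0,0,0,0,1,0,0,0,0,0,0,1]
}}

```text
t: 3.22
eef_pos: [516.6, -174.0, 264.6]
tcp_rot: [2.851, 1.568, -0.352]
ft_force: [0.3, -0.5, 0.8]
opening: 0.999
```

```bash
python3 -c "
from h import *
plan([516.5,-174.2,263],-93.5)"
```

```text
t 3.23 pos [ 516.6 -174.   264.6] yaw -93.53 op 0.999 F [ 0.27 -0.45  0.82] M [ 0.052  0.029 -0.002] j [-0.45  0.57  1.89  0.    0.68  1.19]
tool shift now [1.6 0.2 0. ] after turn [1.6 0.2 0. ] rotvec [-0.0006 -0.0022 -0.0007]
```

>>> {"fn": "jog_arm", "kwargs": {
  "deltas": [1,0,0,0,-0.002,0,0,0,0,0,0,0,0,0,0,0,0,0,0,0,0,0,0,0,0,0,0,0,0,0,0,0,0,0,0,0,0,0,0,0,0,0]
}}

```text
t: 3.98
eef_pos: [516.6, -174.0, 263.6]
tcp_rot: [1.837, 1.57, -1.366]
ft_force: [0.5, -0.7, -0.3]
opening: 0.426
```

```bash
python3 -c "
from h import *
plan([516.5,-174.2,263],-93.5)"
```

```text
t 3.98 pos [ 516.6 -174.   263.6] yaw -93.53 op 0.426 F [ 0.49 -0.67 -0.32] M [ 0.034 -0.015  0.029] j [-0.45  0.57  1.89 -0.    0.68  1.19]
tool shift now [0.6 0.2 0.1] after turn [0.6 0.2 0.1] rotvec [-0.0006 -0.0002 -0.0007]
```

Still closing (28 mm would be an opening of about 0.295).

>>> {"fn": "jog_arm", "kwargs": {
  "deltas": [0,0,0,0,0,0,0,0,0,0,0,0,0,0,0,0,0,0,0,0,0,0,0,0,0,0,0,0]
}}

```text
t: 4.47
eef_pos: [516.6, -174.0, 263.6]
tcp_rot: [1.838, 1.57, -1.365]
ft_force: [0.4, -0.7, 0.1]
opening: 0.29
```

```bash
python3 -c "
from h import *
plan([516.6,-174.2,400],-93.5);shot('wrist','w3')"
```

```text
t 4.47 pos [ 516.6 -174.   263.6] yaw -93.53 op 0.29 F [ 0.37 -0.67  0.1 ] M [ 0.125 -0.021 -0.016] j [-0.45  0.57  1.89 -0.    0.68  1.19]
tool shift now [-136.4    0.3   -0. ] after turn [-136.4    0.2    0. ] rotvec [-0.0006 -0.0002 -0.0007]
```

View pics/w3.png

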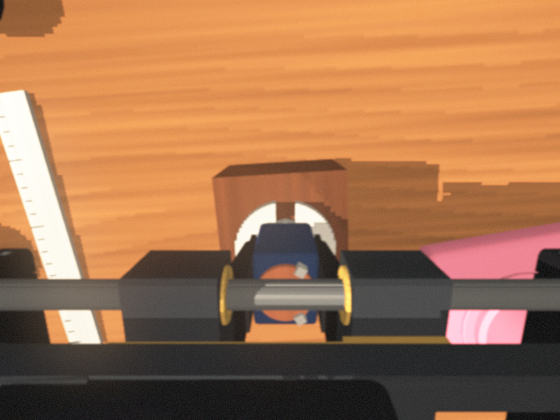

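Fingers are closed on the block at (285,275). Lifting.

>>> {"fn": "jog_arm", "kwargs": {
  "deltas": [0,0,0,0,0,0,0,0,0,0,0,0,0,0,-10,0,0,0,0,0,0,-20,0,0,0,0,0,0,-35,0,0,0,0,0,0,-35,0,0,0,0,0,0,-25,0,0,0,0,0,0,0,0,0,0,0,0,0]
}}

```text
t: 5.52
eef_pos: [516.1, -173.7, 393.7]
tcp_rot: [-0.037, 1.569, 3.043]
ft_force: [-0.0, -0.8, -3.8]
opening: 0.298
```

```bash
python3 -c "
from h import *
plan([506,161,400],-53.3);shot('wrist','w4');shot('side','s4')"
```

```text
t 5.53 pos [ 516.1 -173.7  393.7] yaw -93.53 op 0.298 F [-0.02 -0.82 -3.85] M [ 0.049 -0.014  0.026] j [-0.45  0.39  1.77 -0.    0.98  1.19]
tool shift now [  -6.2 -333.5   30.7] after turn [  -6.3 -274.4 -192. ] rotvec [-0.7022  0.002   0.0008]
```

View pics/s4.png

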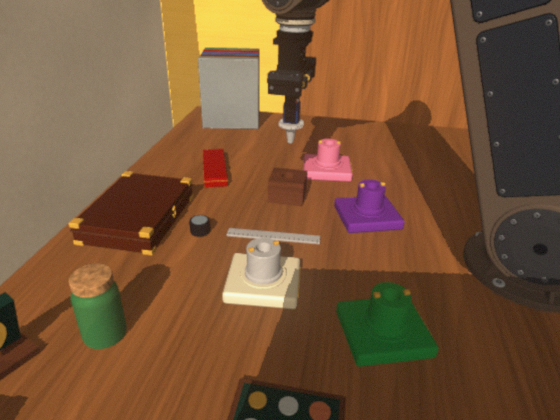

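View pics/w4.png

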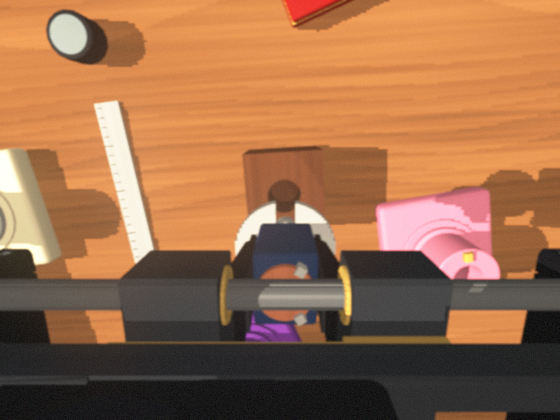

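The chuck is lifted and upright, with its shank clear of the rest. Weight on the tool is about 3.9 N. I'll move it over the ivory stand about 10° short of the dog angle.

>>> {"fn": "jog_arm", "kwargs": {
  "deltas": [0,0,0,-0.15,0,0,0,0,0,0,-0.18,0,0,0,0,0,0,-0.12,0,0,0,0,0,0,-0.04,0,0,0,0,0,0,0,0,0,0]
}}

```text
t: 6.25
eef_pos: [515.2, -173.5, 384.1]
tcp_rot: [-0.847, 1.553, 2.739]
ft_force: [0.5, -0.3, -3.3]
opening: 0.293
```

```bash
python3 -c "
from h import *
plan([450,135,400],-63.3)"
```

```text
t 6.25 pos [ 515.2 -173.5  384.1] yaw -64.57 op 0.293 F [ 0.55 -0.35 -3.31] M [ 0.01  -0.024  0.017] j [-0.45  0.4   1.78 -0.    0.98  0.68]
tool shift now [ -12.6 -306.8  -73.4] after turn [ -15.9 -304.9  -80.3] rotvec [-0.0222  0.0119  0.0138]
```

>>> {"fn": "jog_arm", "kwargs": {
  "deltas": [-8,-20,-5,-0.02,0.012,0.014,0,-4,-40,-10,0,0,0,0,-3,-50,-13,0,0,0,0,-3,-50,-13,0,0,0,0,-3,-50,-13,0,0,0,0,-3,-40,-13,0,0,0,0,-2,-20,-6,0,0,0,0,0,0,0,0,0,0,0]
}}

```text
t: 7.25
eef_pos: [454.3, 114.0, 410.8]
tcp_rot: [-3.041, 1.568, 0.564]
ft_force: [-0.4, 0.4, -3.0]
opening: 0.294
```

```bash
python3 -c "
from h import *
plan([450,135,400],-63.3);shot('wrist','w5')"
```

```text
t 7.25 pos [454.3 114.  410.8] yaw -63.47 op 0.294 F [-0.42  0.38 -2.96] M [-0.03   0.012  0.052] j [0.1  0.26 1.92 0.   0.96 1.21]
tool shift now [ 10.8 -20.7  -5.5] after turn [ 10.8 -20.7  -5.6] rotvec [-0.0029 -0.0032  0.0003]
```

View pics/w5.png

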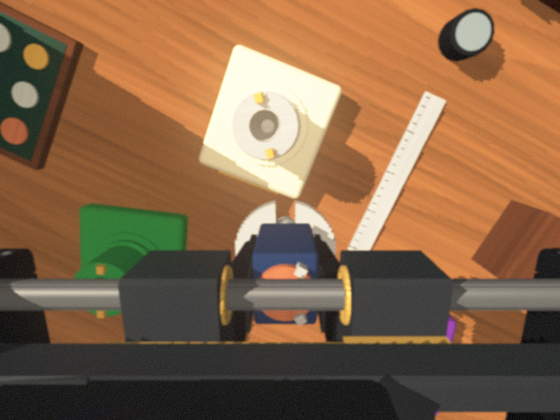

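The ivory spindle is at about (266,125), with its dogs at (259,99) and (269,153). Measuring them.

Run:
```python
from h import *
r=load('w5'); hsv=cv2.cvtColor(r['image'],cv2.COLOR_RGB2HSV)
m=cv2.inRange(hsv,np.array([18,150,150]),np.array([28,255,255]));m[:80]=0;m[175:]=0;m[:,:235]=0;m[:,300:]=0
n,l,st,c=cv2.connectedComponentsWithStats(m);P=[]
for i in range(1,n):
    if st[i][4]>10: P.append(onz(r,*c[i],91)); print(c[i],st[i],P[-1].round(1))
d=P[0]-P[1];print('mid',((P[0]+P[1])/2).round(1),np.hypot(*d[:2]),np.degrees(np.arctan2(d[1],d[0])))
crop('w5',215,320,75,175,6,'z5')
# slot in flange (held): dir
crop('w5',225,345,190,260,6,'z6')
```

```text
Traceback (most recent call last):
IndexError: list index out of range
```

Run:
```python
from h import *
r=load('w5'); hsv=cv2.cvtColor(r['image'],cv2.COLOR_RGB2HSV)
print(hsv[99,259],hsv[153,269])
m=cv2.inRange(hsv,np.array([12,130,120]),np.array([30,255,255]));m[:88]=0;m[165:]=0;m[:,:245]=0;m[:,285:]=0
n,l,st,c=cv2.connectedComponentsWithStats(m);P=[]
for i in range(1,n):
    if st[i][4]>10: P.append(onz(r,*c[i],91)); print(c[i],st[i],P[-1].round(1))
d=P[0]-P[1];print('mid',((P[0]+P[1])/2).round(1),np.hypot(*d[:2]),np.degrees(np.arctan2(d[1],d[0])))
crop('w5',215,320,75,175,6,'z5')
crop('w5',225,345,190,260,6,'z6')
```

```text
[ 26 136 254] [ 24 142 254]
[259.29090909  97.87272727] [256  94   8   9  55] [525.3 173.6  91. ]
[270.21153846 153.07692308] [267 149   8   9  52] [487.5 144.9  91. ]
mid [506.4 159.3  91. ] 47.40631455884854 37.17247663183091
```

View pics/z5.png

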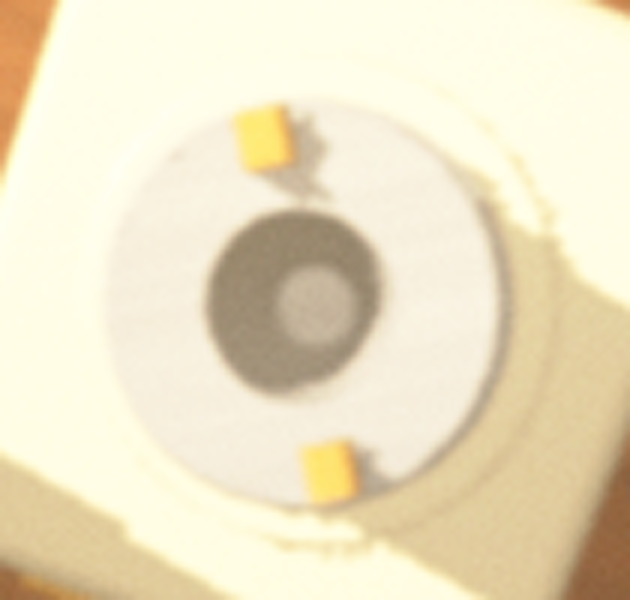

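View pics/z6.png

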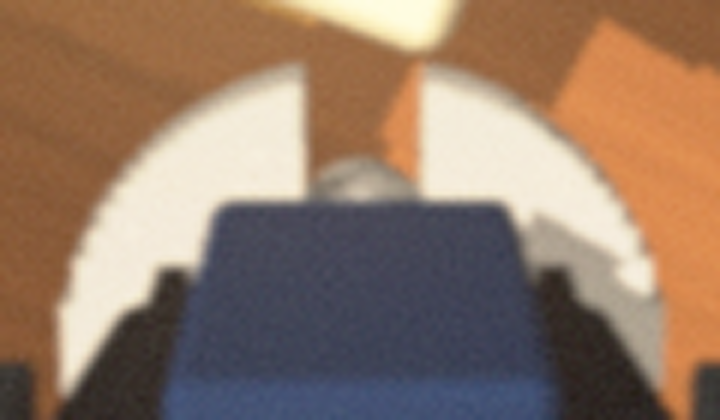

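```bash
python3 -c "
from h import *
r=load('w5');print(onz(r,265.2,124.9,86).round(1))
plan([506.3,160,345],-63)"
```

```text
[507.3 159.6  86. ]
t 7.3 pos [454.5 113.3 410.7] yaw -63.51 op 0.291 F [-0.28  0.16 -3.48] M [-0.007  0.023  0.007] j [0.1  0.26 1.92 0.   0.96 1.21]
tool shift now [ 65.9 -18.6 -67. ] after turn [ 65.7 -18.1 -67.4] rotvec [-0.0088 -0.003   0.0003]
```

>>> {"fn": "jog_arm", "kwargs": {
  "deltas": [0,-10,-33,-0.009,-0.003,0,0,10,-8,-33,0,0,0,0,20,0,0,0,0,0,0,15,0,0,0,0,0,0,0,0,0,0,0,0,0]
}}

```text
t: 7.92
eef_pos: [506.7, 157.3, 364.4]
tcp_rot: [2.434, 1.57, -0.241]
ft_force: [-0.5, -0.1, -2.6]
opening: 0.292
```

```bash
python3 -c "
from h import *
plan([506.5,160,345],-63)"
```

```text
t 7.92 pos [506.7 157.3 364.4] yaw -63.22 op 0.292 F [-0.51 -0.14 -2.61] M [ 0.031 -0.021  0.022] j [ 0.18  0.41  1.84 -0.    0.9   1.28]
tool shift now [19.4 -2.5 -1. ] after turn [19.4 -2.5 -1. ] rotvec [-0.0038 -0.0005 -0.0004]
```

>>> {"fn": "jog_arm", "kwargs": {
  "deltas": [8,-2.5,-1,-0.004,0,0,0,6,0,0,0,0,0,0,0,0,0,0,0,0,0,0,0,0,0,0,0,0]
}}

```text
t: 8.43
eef_pos: [506.5, 159.5, 350.9]
tcp_rot: [2.746, 1.568, 0.075]
ft_force: [0.3, -0.7, -3.6]
opening: 0.296
```

Run:
```python
from h import *
plan([506.5,160,345],-63)
s=shot('side','s6');t=shot('top','t6')
p=env.state()['eef_pos']
print('tip pred side',proj(s,[p[0],p[1],p[2]-244-0]),'bore',proj(s,[506.5,160,86]))
crop('s6',200,330,150,290,4,'z7')
```

```text
t 8.43 pos [506.5 159.5 350.9] yaw -63.04 op 0.296 F [ 0.33 -0.68 -3.6 ] M [-0.03   0.017 -0.025] j [ 0.18  0.42  1.85 -0.    0.86  1.28]
tool shift now [ 5.9 -0.5 -0.2] after turn [ 5.9 -0.5 -0.2] rotvec [-0.0006 -0.0026 -0.0011]
tip pred side (np.float64(263.451094727695), np.float64(237.7637854132788)) bore (np.float64(263.2636254708426), np.float64(247.70531180877174))
```

View pics/z7.png

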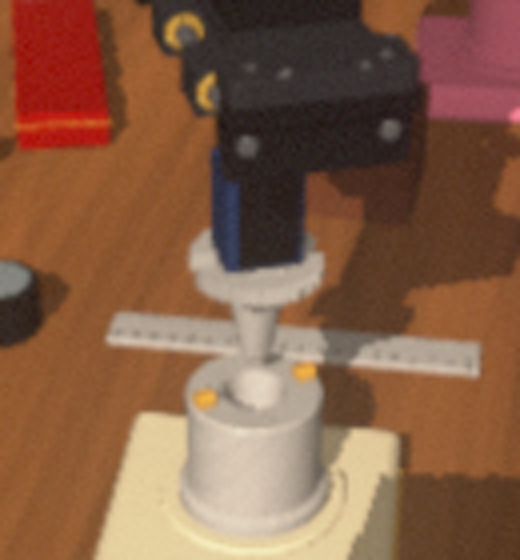

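The shank tip at about (264,241) lines up with the bore centre at about (264,246). Descending in stages while watching the force.

>>> {"fn": "jog_arm", "kwargs": {
  "deltas": [15,-0.5,-0.2,0,-0.002,0,0,13,0,0,0,0,0,0,0,0,0,0,0,0,0,0,0,0,0,0,0,0]
}}

```text
t: 9.02
eef_pos: [506.4, 160.1, 320.5]
tcp_rot: [1.289, 1.57, -1.382]
ft_force: [0.5, 0.5, -1.8]
opening: 0.295
```

```bash
python3 -c "
from h import *
plan([506.5,160,300],-63)"
```

```text
t 9.03 pos [506.4 160.1 320.5] yaw -63.03 op 0.295 F [ 0.5   0.51 -1.77] M [ 0.032 -0.01  -0.022] j [ 0.18  0.47  1.88 -0.    0.8   1.28]
tool shift now [20.5  0.1 -0. ] after turn [20.5  0.1 -0. ] rotvec [-0.0005  0.0003 -0.0009]
```

>>> {"fn": "jog_arm", "kwargs": {
  "deltas": [10,0,0,0,0,0,0,6,0,0,0,0,0,0,0,0,0,0,0,0,0,0,0,0,0,0,0,0]
}}

```text
t: 9.52
eef_pos: [506.5, 160.1, 303.6]
tcp_rot: [1.813, 1.57, -0.858]
ft_force: [0.4, -0.4, -3.3]
opening: 0.29
```

```bash
python3 -c "
from h import *
plan([506.5,160,296],-63)"
```

```text
t 9.53 pos [506.5 160.1 303.6] yaw -63.03 op 0.29 F [ 0.43 -0.43 -3.29] M [-0.007 -0.042 -0.003] j [ 0.18  0.49  1.9  -0.    0.75  1.28]
tool shift now [7.6 0.  0.1] after turn [7.6 0.  0.1] rotvec [-0.0006 -0.0003 -0.0011]
```

>>> {"fn": "jog_arm", "kwargs": {
  "deltas": [3,0,0,0,0,0,0,2,0,0,0,0,0,0,0,0,0,0,0,0,0]
}}

```text
t: 9.9
eef_pos: [506.6, 160.1, 298.6]
tcp_rot: [2.193, 1.569, -0.478]
ft_force: [-0.6, 0.0, -3.6]
opening: 0.295
```

>>> {"fn": "jog_arm", "kwargs": {
  "deltas": [1,0,0,0,0,0,0,0,0,0,0,0,0,0]
}}

```text
t: 10.15
eef_pos: [506.6, 160.1, 297.6]
tcp_rot: [2.256, 1.569, -0.415]
ft_force: [0.5, 0.9, -3.0]
opening: 0.293
```

>>> {"fn": "jog_arm", "kwargs": {
  "deltas": [1,0,0,0,0,0,0,0,0,0,0,0,0,0]
}}

```text
t: 10.4
eef_pos: [506.6, 160.1, 296.6]
tcp_rot: [2.288, 1.569, -0.383]
ft_force: [-0.7, 0.5, -1.5]
opening: 0.292
```

>>> {"fn": "jog_arm", "kwargs": {
  "deltas": [0.7,0,0,0,0,0,0,0,0,0,0,0,0,0]
}}

```text
t: 10.65
eef_pos: [506.6, 160.1, 295.9]
tcp_rot: [2.3, 1.569, -0.371]
ft_force: [-0.1, 0.3, -2.8]
opening: 0.292
```

>>> {"fn": "jog_arm", "kwargs": {
  "deltas": [0.7,0,0,0,0,0,0,0,0,0,0,0,0,0]
}}

```text
t: 10.9
eef_pos: [506.6, 160.1, 295.1]
tcp_rot: [2.294, 1.569, -0.377]
ft_force: [-0.1, 0.5, -2.4]
opening: 0.291
```

>>> {"fn": "jog_arm", "kwargs": {
  "deltas": [0.5,0,0,0,0,0,0,0,0,0,0,0,0,0]
}}

```text
t: 11.15
eef_pos: [506.6, 160.1, 294.9]
tcp_rot: [2.391, 1.569, -0.28]
ft_force: [0.9, -0.2, -0.4]
opening: 0.291
```

>>> {"fn": "jog_arm", "kwargs": {
  "deltas": [0.5,0,0,0,0,0,0,0,0,0,0,0,0,0]
}}

```text
t: 11.4
eef_pos: [506.6, 160.1, 294.8]
tcp_rot: [2.443, 1.568, -0.227]
ft_force: [-0.3, 0.0, 0.1]
opening: 0.291
```

>>> {"fn": "jog_arm", "kwargs": {
  "deltas": [0.5,0,0,0,0,0,0,0,0,0,0,0,0,0]
}}

```text
t: 11.65
eef_pos: [506.5, 160.1, 294.8]
tcp_rot: [2.485, 1.568, -0.186]
ft_force: [-2.3, 0.5, 2.1]
opening: 0.292
```

Contact at TCP z = 294.8, against 295.1 predicted for riding on the dogs. Now I'll turn lightly towards the dog line.

>>> {"fn": "jog_arm", "kwargs": {
  "deltas": [0.5,0,0,-0.035,0,0,0,0.5,0,0,-0.035,0,0,0]
}}

```text
t: 11.9
eef_pos: [506.8, 160.0, 294.1]
tcp_rot: [2.514, 1.567, -0.083]
ft_force: [-1.1, 1.1, 4.0]
opening: 0.3
```

```bash
python3 -c "
from h import *
plan([506.5,160,289.3],-53)"
```

```text
t 11.9 pos [506.8 160.  294.1] yaw -58.77 op 0.3 F [-1.09  1.07  4.01] M [ 0.352  0.387 -0.079] j [ 0.18  0.51  1.9  -0.    0.73  1.21]
tool shift now [ 4.8 -0.2  0.2] after turn [ 4.8 -0.2  0.2] rotvec [-0.1007 -0.0033 -0.0026]
```

>>> {"fn": "jog_arm", "kwargs": {
  "deltas": [0.3,0,0,-0.035,-0.003,-0.002,0,0.3,0,0,-0.025,0,0,0]
}}

```text
t: 12.15
eef_pos: [506.8, 160.1, 292.8]
tcp_rot: [-0.221, 1.571, -2.752]
ft_force: [0.3, 0.7, -2.2]
opening: 0.294
```

```bash
python3 -c "
from h import *
plan([506.5,160,289.3],-53)"
```

```text
t 12.15 pos [506.8 160.1 292.8] yaw -55.05 op 0.294 F [ 0.31  0.67 -2.16] M [ 0.053 -0.089  0.034] j [ 0.18  0.51  1.9  -0.    0.73  1.14]
tool shift now [ 3.5 -0.   0.3] after turn [ 3.5 -0.1  0.3] rotvec [-0.0359  0.0001  0.    ]
```

It has begun to drop: z is 292.8 and the contact force is gone. I'll finish centring and lower gently.

>>> {"fn": "jog_arm", "kwargs": {
  "deltas": [0.7,0,0,-0.03,0,0,0,0.7,0,0,0,0,0,0,0,0,0,0,0,0,0]
}}

```text
t: 12.52
eef_pos: [507.0, 160.3, 290.8]
tcp_rot: [-2.64, 1.571, 1.144]
ft_force: [0.5, 0.6, -3.2]
opening: 0.293
```

>>> {"fn": "jog_arm", "kwargs": {
  "deltas": [0.7,0,0,0,0,0,0,0,0,0,0,0,0,0]
}}

```text
t: 12.78
eef_pos: [507.0, 160.3, 290.0]
tcp_rot: [-2.925, 1.57, 0.858]
ft_force: [0.5, 0.1, -2.9]
opening: 0.292
```

```bash
python3 -c "
from h import *
plan([506.5,160,289.3],-53)"
```

```text
t 12.78 pos [507.  160.3 290. ] yaw -53.21 op 0.292 F [ 0.55  0.09 -2.88] M [ 0.206 -0.172  0.024] j [0.18 0.51 1.91 0.   0.72 1.11]
tool shift now [ 0.7 -0.   0.6] after turn [ 0.7 -0.   0.6] rotvec [-0.0036 -0.0004  0.0001]
```

>>> {"fn": "jog_arm", "kwargs": {
  "deltas": [0.5,0,0,0,0,0,0,0,0,0,0,0,0,0]
}}

```text
t: 13.02
eef_pos: [507.0, 160.4, 289.6]
tcp_rot: [-3.007, 1.57, 0.777]
ft_force: [0.8, -0.0, -2.0]
opening: 0.291
```

>>> {"fn": "jog_arm", "kwargs": {
  "deltas": [0.4,0,0,0,0,0,0,0,0,0,0,0,0,0]
}}

```text
t: 13.28
eef_pos: [506.9, 160.4, 289.6]
tcp_rot: [3.048, 1.57, 0.548]
ft_force: [0.3, 0.2, -3.0]
opening: 0.291
```

>>> {"fn": "jog_arm", "kwargs": {
  "deltas": [0.4,0,0,0,0,0,0,0,0,0,0,0,0,0]
}}

```text
t: 13.52
eef_pos: [506.9, 160.4, 289.6]
tcp_rot: [2.991, 1.57, 0.491]
ft_force: [-0.4, 1.2, -2.2]
opening: 0.296
```

>>> {"fn": "jog_arm", "kwargs": {
  "deltas": [0.4,0,0,0,0,0,0,0,0,0,0,0,0,0]
}}

```text
t: 13.78
eef_pos: [506.8, 160.4, 289.6]
tcp_rot: [2.909, 1.57, 0.409]
ft_force: [0.5, 1.2, -0.1]
opening: 0.294
```

Stalled at z = 289.6, which matches home. The hold force decays on zero rows, so I'll keep commanding a small offset in each row.

>>> {"fn": "jog_arm", "kwargs": {
  "deltas": [0.7,0,0,0,0,0,0]
}}

```text
t: 13.9
eef_pos: [506.8, 160.4, 289.5]
tcp_rot: [2.842, 1.569, 0.343]
ft_force: [-4.1, 0.2, 17.9]
opening: 0.293
```

>>> {"fn": "jog_arm", "kwargs": {
  "deltas": [0.7,0,0,0,0,0,0]
}}

```text
t: 14.02
eef_pos: [506.7, 160.4, 289.6]
tcp_rot: [2.806, 1.569, 0.307]
ft_force: [-3.8, -0.8, 13.2]
opening: 0.292
```

>>> {"fn": "jog_arm", "kwargs": {
  "deltas": [0.7,0,0,0,0,0,0]
}}

```text
t: 14.15
eef_pos: [506.7, 160.4, 289.6]
tcp_rot: [2.782, 1.569, 0.282]
ft_force: [-2.8, -0.0, 11.5]
opening: 0.292
```

>>> {"fn": "jog_arm", "kwargs": {
  "deltas": [0.7,0,0,0,0,0,0]
}}

```text
t: 14.28
eef_pos: [506.6, 160.4, 289.6]
tcp_rot: [2.768, 1.568, 0.269]
ft_force: [-2.7, 0.0, 13.0]
opening: 0.293
```

>>> {"fn": "jog_arm", "kwargs": {
  "deltas": [0.7,0,0,0,0,0,0]
}}

```text
t: 14.4
eef_pos: [506.6, 160.3, 289.6]
tcp_rot: [2.747, 1.568, 0.247]
ft_force: [-2.8, 0.0, 12.0]
opening: 0.295
```

>>> {"fn": "jog_arm", "kwargs": {
  "deltas": [0.7,0,0,0,0,0,0]
}}

```text
t: 14.52
eef_pos: [506.5, 160.4, 289.6]
tcp_rot: [2.747, 1.568, 0.248]
ft_force: [-2.6, 0.2, 11.3]
opening: 0.295
```

>>> {"fn": "jog_arm", "kwargs": {
  "deltas": [0.7,0,0,0,0,0,0]
}}

```text
t: 14.65
eef_pos: [506.4, 160.4, 289.6]
tcp_rot: [2.744, 1.567, 0.245]
ft_force: [-3.1, -0.1, 12.8]
opening: 0.294
```

>>> {"fn": "jog_arm", "kwargs": {
  "deltas": [0.7,0,0,0,0,0,0]
}}

```text
t: 14.78
eef_pos: [506.4, 160.3, 289.6]
tcp_rot: [2.734, 1.567, 0.235]
ft_force: [-4.0, 0.3, 11.7]
opening: 0.297
```

Readings held at 11–13 N for about 0.9 s. I'll check the seating before letting go.

Run:
```python
from h import *
plan([506.9,160.3,289.6],-53)
s=shot('side','s7'); crop('s7',200,330,150,290,4,'z8')
```

```text
t 14.78 pos [506.4 160.3 289.6] yaw -53.2 op 0.297 F [-4.    0.31 11.73] M [ 0.003  0.897 -0.061] j [0.18 0.51 1.91 0.   0.72 1.11]
tool shift now [-0.   0.3 -0.4] after turn [-0.   0.3 -0.4] rotvec [-0.0036 -0.0035 -0.0015]
```

View pics/z8.png

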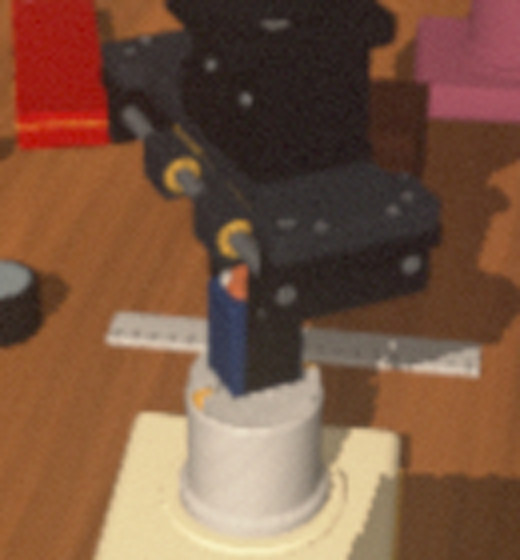

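The flange sits flush on the spindle with a dog showing in its slot at (203,398) in the crop. Relaxing the press, then opening.

>>> {"fn": "jog_arm", "kwargs": {
  "deltas": [0,0.3,-0.4,0,-0.003,-0.001,0,0,0,0,0,0,0,0,0,0,0,0,0,0,0.5,0,0,0,0,0,0,0.6,0,0,0,0,0,0,0.8,0,0,0,0,0,0,1,0,0,0,0,0,0,1,0,0,0,0,0,0,1,0,0,0,0,0,0,1,0,0,0,0,0,0,1]
}}

```text
t: 16.08
eef_pos: [506.9, 160.1, 289.1]
tcp_rot: [1.486, 1.57, -1.014]
ft_force: [0.7, 0.2, -0.0]
opening: 0.996
```

>>> {"fn": "jog_arm", "kwargs": {
  "deltas": [0,0,0,0,0,0,1,0,0,0,0,0,0,1,0,0,0,0,0,0,1,0,0,0,0,0,0,1]
}}

```text
t: 16.58
eef_pos: [506.9, 160.2, 289.1]
tcp_rot: [1.447, 1.57, -1.052]
ft_force: [0.2, 0.2, 0.7]
opening: 0.999
```

Run:
```python
from h import *
plan([506.9,160.3,289.6],-53)
shot('wrist','w8')
```

```text
t 16.57 pos [506.9 160.2 289.1] yaw -53.2 op 0.999 F [0.2  0.21 0.66] M [ 0.011 -0.053 -0.002] j [ 0.18  0.51  1.91 -0.    0.72  1.11]
tool shift now [-0.5 -0.1 -0.1] after turn [-0.5 -0.1 -0.1] rotvec [-0.0035  0.0001 -0.0006]
```

View pics/w8.png

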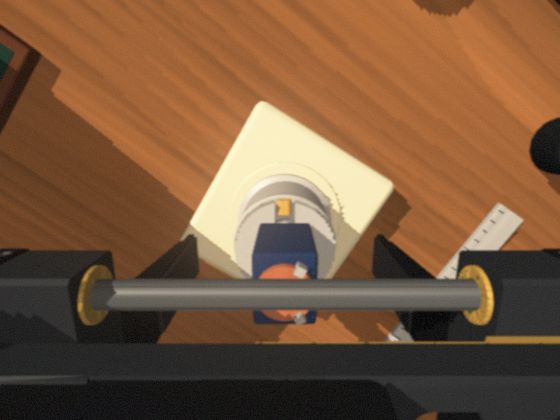

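The dog shows in the slot at (285,207) and the fingers are clear. Retreating straight up.

>>> {"fn": "jog_arm", "kwargs": {
  "deltas": [-15,0,0,0,0,0,1,-30,0,0,0,0,0,1,-40,0,0,0,0,0,1,-40,0,0,0,0,0,1,0,0,0,0,0,0,1,0,0,0,0,0,0,1]
}}

```text
t: 17.38
eef_pos: [506.2, 160.1, 422.0]
tcp_rot: [2.439, 1.569, -0.06]
ft_force: [0.8, 0.1, -0.2]
opening: 1.0
```

Run:
```python
from h import *
plan([506.9,160.3,289.6],-53)
w=shot('wrist','w9');s=shot('side','s9');shot('top','t9'); crop('s9',200,330,150,290,4,'z9')
hsv=cv2.cvtColor(w['image'],cv2.COLOR_RGB2HSV)
m=cv2.inRange(hsv,np.array([0,140,190]),np.array([12,255,255]));m[:160]=0;m[260:]=0;m[:,:240]=0;m[:,330:]=0
n,l,st,c=cv2.connectedComponentsWithStats(m);i=1+np.argmax(st[1:,4]);print('coin',c[i],st[i],onz(w,*c[i],144).round(1))
```

```text
t 17.38 pos [506.2 160.1 422. ] yaw -53.2 op 1.0 F [ 0.83  0.08 -0.21] M [-0.01   0.017  0.051] j [ 0.18  0.34  1.77 -0.    1.03  1.11]
tool shift now [ 1.324e+02  1.000e-01 -5.000e-01] after turn [132.4   0.3  -0.7] rotvec [-0.0035 -0.0016 -0.0013]
coin [285.06750392 211.47409733] [271 197  30  30 637] [506.9 159.9 144. ]
```

View pics/z9.png

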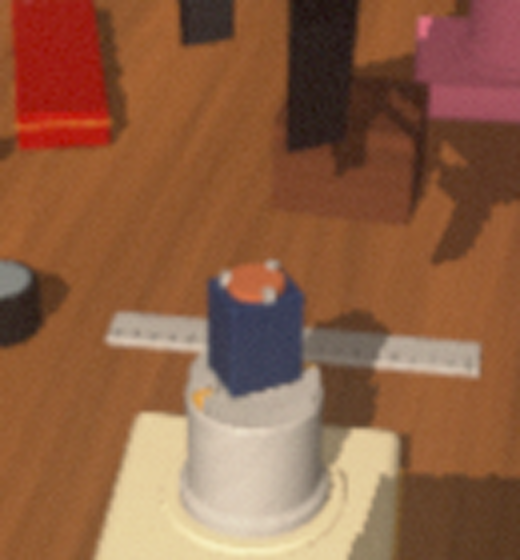

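View pics/w9.png

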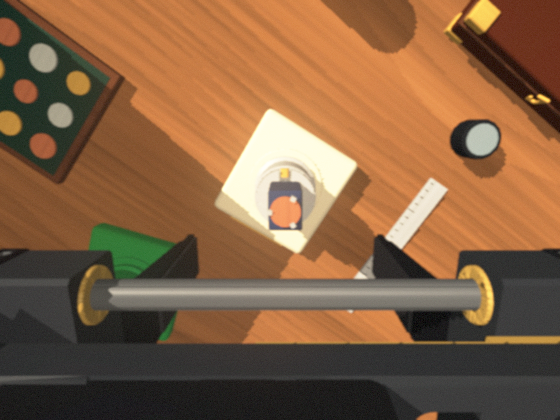

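View pics/s9.png

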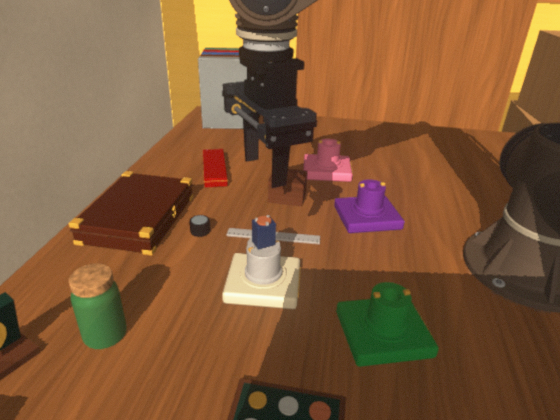

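The chuck is upright and seated at (285,211) in the wrist view and (263,233) in the side view. The coin centre is at (506.9, 159.9), within about 1 mm of the seat. The jar, box, ruler and loupe are in the same places as at the start. Handing in.

```bash
python3 -c "
from cell import env
print(env.job_done())"
```

```text
the job is handed in; nothing more can be done
None
```

The chuck is seated home in the ivory stand's spindle, upright and released, and I handed the job in at about 17.5 s.

- **Finding the slots:** I gripped the chuck across its 28 mm flats, lifted it out of the rest and lowered it about 10° short of the dog line. It touched the dogs at a TCP height of 294.8 mm (295.1 predicted). Turning at about 7 N of contact, it began to drop near 2° short of the dog line.
- **Pressing home:** It stopped at 289.6 mm, exactly the predicted home height. The press began with one reading of 17.9 N (about 21 N with the chuck's weight added). It then read 11–13 N for about 0.9 s. These are readings at the end of each 1/8 s row, so brief peaks in between were not seen.
- **Last checks:** The flange is flush on the spindle face, with a dog visible in its slot. The coin centre is at (506.9, 159.9), within about 1 mm of the measured seat. The tool force was near zero after letting go. By eye in the side view, the jar, pencil box, ruler and loupe are where they started.
- **Disagreements:** The three camera views differed by up to about 2 mm in the seat's y position. They also differed by about 1° in the dog angle. Both were within tolerance, and no check failed.

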